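# Roll the tin to the can opener's line

### The job

A food tin lies on its side on the black rubber mat. With the fingertips on the top of the tin, roll it along the mat until it has stopped centred over the yellow line and lies along that line, then let go of it and move clear. Work it only from its top: do not shove it from behind or low on its side, do not pick it up, and leave the ramekin, the timer and the spoon beside the mat where they are.

Things in the scene. Friction and masses are not known exactly. Their poses are not given: they have to be found in the camera images.
- tin: closed red-labelled food tin with white bands, lying on its side near the middle of the mat, square to the mat within a few degrees: cylinder 99 mm in diameter, 119 mm long, 0.55 to 0.85 kg. Origin at the cylinder's centre, 52.5 mm above the table (its top: 102 mm). Its y axis is the cylinder's axis and stays level; x and z turn as it rolls. Too wide and too long to grasp.
- mat: black rubber mat fixed to the table, 460 mm long along its x, 180 mm wide along its y, 3 mm thick. Origin on the table under its centre. Its length runs roughly left-right. The tin rolls on it without slipping (its top point travels twice as far as its centre) and, when slow, is soon stopped by the rubber's rolling resistance. A fingertip pressing its top with 5 to 12 N rolls it.
- yellow_line: yellow line across the mat, painted flat (nothing to feel), 20 mm wide along its x (along the mat), 164 mm long along its y (across the mat). Origin at its centre, on the mat's top face. It may be at the left or the right end.
- blue_line: blue line across the mat, same size and axes as the yellow one, at the other end of the mat; not wanted this time.
- ramekin: white ramekin, 72 mm in diameter, 45 mm high, standing on the table beside the mat; leave alone. Origin under its centre.
- timer: white wind-up kitchen timer, 74 mm in diameter, 50 mm high, standing on the table beside the mat; leave alone. Origin under its centre.
- spoon: steel tasting spoon, 188 x 38 x 15 mm, lying on the table beside the mat, long along its x; leave alone. Origin under its centre.

How it is judged:
By the outcome, as a careful person would: the job done as asked, in the order asked, and still so for the second after the job is handed in, with the robot touching nothing.
It also fails if it takes over 56 s, if anything falls off the work surface, if the arm or the gripper's body presses on something with over 40 N, if the wrist force passes 120 N, or if a joint passes its speed limit or range.

### The arm

A 7-joint arm with a two-finger parallel gripper is mounted at the origin on a cart in front of the work surface, level with it; the furniture and walls round the work are solid. World frame = base frame: x ahead of the robot, y to its left, z up, the work surface at z = 0. Lengths are in mm, angles in rad, forces in N, time in s.
With the tool pointing down it reaches from about 425 to 950 mm from the base axis. Payload 4.7 kg.
Tool frame: the origin (TCP) lies between the finger pads, 19 mm behind the fingertips; this is the grasp point; z points along the fingers, y is the line along which they close (so a half turn about z gives the same grasp; the last joint's range is limited). The gripper opens to 85 mm and grips with 20 to 120 N. Pads are 22 mm wide; open, the fingers measure 114 mm over their backs; the gripper's body (76 mm by 85 mm) begins 54 mm behind the grasp point. The pads swing forward as they close: fully open they stand 13 mm farther back than shut.
Start: joints at [-0.029, 0.469, -0.049, 1.532, 0.024, 1.141, -0.082], TCP at [675.016, 0.045, 250.035] pointing down, gripper open.
Joint ranges: [-2.59, 2.59], [-0.33, 1.99], [-1.39, 1.29], [0.1, 2.45], [-1.04, 4.18], [0.21, 1.99], [-2.66, 2.66]. Speed limits (rad/s): [2.57, 2.57, 3.14, 3.14, 3.14, 3.14, 3.14].

### API

Orientations are given as [roll, pitch, yaw] about the fixed x, y, z axes, in that order (R = Rz(yaw) Ry(pitch) Rx(roll)).
In Python, from bench import * gives the robot as it stands. The module is installed in compiled form; this text tells all that it offers.
- The arm moves only by the shell command python3 -m handwheel 'ROWS' [FORCE]. ROWS is a JSON object of lists of equal length, an entry for each row: "xyz": the shift along the tool's x, y, z in m, a list of three; "angular": the turn, a rotation vector about the tool's x, y, z in rad, a list of three; "claw": the opening, from 0 (shut) to 1 (fully open). In form: {"xyz": [[tx, ty, tz], ...], "angular": [[ax, ay, az], ...], "claw": [claw, ...]}. A call has 1 to 10 rows; each row is the pose to reach, as a shift and turn from the pose commanded when the call began, along the tool's axes at that moment; what a row does not reach only later rows make up. A row lasts 1/8 s, in which the tool goes at most 62.5 mm and 10.7 degrees, less where a joint would pass 70% of its speed; a pose out of reach is approached as far as the arm can. A call with a gripper value outside its range is refused whole. The fingers move at their own pace and stop on an object; FORCE is the grip in N (left out, the last holds). Time passes only in rows, so rows that repeat a pose let the fingers close. It gives the time, the measured TCP pose, the force, the opening and the grip force at its end, in the units of the state.
- sense(): the state, without advancing time (a new reading comes with each control period).
- read_camera(name): name is "scene" or "side" or "wrist"; returns the picture (420x560x3 uint8, red, green, blue); there is no depth.
- camera_model(name): a dict with "mtx" (3x3 intrinsics, pixels), "T" (4x4, takes a point from camera to world coordinates). Camera axes: x right, y down, z forward; pixel columns grow to the right and rows downward; lengths in mm; the calibration is good to about 2 mm. A picture is of the moment at which its call begins: read the wrist's pose just before it. camera_model takes no time and is no camera call; for the wrist camera it gives the pose at the moment of the call.
- hand_in(): hands the job in; it is judged then, once.
Trained networks look in the newest picture that a camera, given by its name, has taken for a name from the list of things; names that differ only in an ending like _2 or _b are one class to them, and where a whole thing is asked for, a point or a joint stands for the part that bears it (a point fixed in the world has none). Each returns a list of dicts, best first, with "conf" (0 to 1); they miss things now and then, are a little off and sometimes report something else, mostly with a low value. They report only what shows in the picture. A call takes as long as a camera call.
- trace(thing, camera): "mask" (420x560 bool, what is visible of it) and "point" ([column, row] in pixels, amid what is visible of it).
- pinpoint(thing, camera): "point" ([column, row] in pixels: a listed point, or the origin of a listed thing).
The state is a dict: "time_s": time; "joint_pos": joint angles; "joint_velocities": joint speeds; "joint_torque": joint torques, N m; "tool_pos": TCP position; "ee_rot": TCP orientation; "contact_force": force on the tool from outside, world axes, zero at the start; "torque": the same for the moment, N m; "gripper_width": opening from 0.0 (shut) to 1.0 (fully open); "finger_force": force on a finger pad.
Only numpy, scipy, OpenCV 4.12 (cv2) and the standard library are available. Lean on these libraries where they do the work, as an engineer would, in place of code of your own. Each camera call takes 0.05 s, during which the arm holds its last target. There are 200 camera calls.

## Working session

There is one attempt and no reset: what is moved stays moved. The work goes in short steps, Python scripts to look and compute and a shell command to move; the robot and the scene stay as the last step left them, time stands still between calls to the robot, and variables do not carry over. Pictures are saved under pics/ and viewed, at most 10 in all, crops included, and the job is handed in when it is done.

```bash
mkdir -p pics; cat > h.py <<'E'
from bench import *
import numpy as np, cv2
def ray(cam,p,z):
    m=camera_model(cam);K=np.array(m["mtx"]);T=np.array(m["T"])
    d=T[:3,:3]@np.linalg.solve(K,[p[0],p[1],1]);o=T[:3,3]
    return o+d*(z-o[2])/d[2]
def save(cam,n):
    im=read_camera(cam);cv2.imwrite(f"pics/{n}.png",im[:,:,::-1]);return im
E
python3 - <<'E'
from h import *
np.set_printoptions(precision=1,suppress=True)
ims=[save(c,c+"0") for c in("scene","side")]
cv2.imwrite("pics/both.png",cv2.resize(np.hstack(ims)[:,:,::-1],(800,300)))
Z=dict(tin=52.5,mat=0,yellow_line=3,blue_line=3,ramekin=0,timer=0,spoon=0)
for c in("scene","side"):
    print(c,np.array(camera_model(c)["T"])[:3,3])
    for t,z in Z.items():
        for r in pinpoint(t,c)[:2]: print(t,round(r["conf"],2),np.array(r["point"]),ray(c,r["point"],z))
s=sense();print(s["time_s"],s["tool_pos"],s["ee_rot"],s["gripper_width"])
E
```

```text
scene [340.6 543.8 692.6]
tin 0.74 [276.2 220.3] [566.4  27.5  52.5]
yellow_line 0.59 [318.2 180.3] [ 548.2 -151.4    3. ]
blue_line 0.92 [236.9 290. ] [581.1 161.2   3. ]
ramekin 0.75 [346.5 269.4] [422.8  41.    0. ]
timer 0.61 [182.4 240.8] [725.8 104.2  -0. ]
spoon 0.67 [240.3 163.6] [ 724.1 -134.7    0. ]
side [326.6 680.1 531.8]
tin 0.58 [292.1 208.1] [563.2  13.3  52.5]
mat 0.58 [288.9 226.5] [569.2  14.9   0. ]
yellow_line 0.49 [254.6 185.7] [ 719.9 -118.2    3. ]
yellow_line 0.44 [311.  192.8] [ 566.6 -142.4    3. ]
blue_line 0.61 [256.8 262.5] [585.  158.3   3. ]
ramekin 0.92 [344.9 247.1] [429.9  38.    0. ]
timer 0.74 [210.4 232.1] [727.1 102.9   0. ]
spoon 0.49 [255.6 186.7] [ 717.3 -119.     0. ]
0.8 [675.    0.  250.1] [ 3.1 -0.   1.6] 1.0019904153054107
```

View pics/both.png

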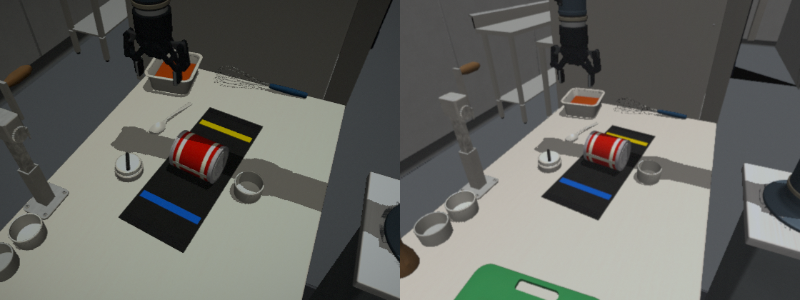

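```bash
cat >> h.py <<'E'
from scipy.optimize import minimize
def proj(cam,P,dT=None):
    m=camera_model(cam);K=np.array(m["mtx"]);W=np.linalg.inv(np.array(m["T"]))
    q=(W[:3,:3]@np.asarray(P,float).T).T+W[:3,3];q=(K@q.T).T
    return q[:,:2]/q[:,2:]
def cyl(x,y,yaw):   # yaw: axis direction, from world x
    a=np.linspace(0,2*np.pi,60);ax=np.array([np.cos(yaw),np.sin(yaw),0]);n=np.array([-np.sin(yaw),np.cos(yaw),0])
    r=49.5*(np.outer(np.cos(a),n)+np.outer(np.sin(a),[0,0,1]))
    return np.vstack([r+s*59.5*ax+[x,y,52.5] for s in(-1,1)])
def sil(cam,pts,S=4):
    h=cv2.convexHull(proj(cam,pts).astype(np.float32))[:,0]
    m=np.zeros((420,560),np.uint8);cv2.fillPoly(m,[np.round(h*16).astype(np.int32)],255,cv2.LINE_AA,4);return m/255.
def fit(mask,cam,f,p0,steps,ignore=None):
    w=1 if ignore is None else ~ignore
    c=lambda p:(np.abs(sil(cam,f(*p))-mask)*w).sum()
    sx=np.array([p0]+[np.array(p0)+np.eye(len(p0))[i]*steps[i] for i in range(len(p0))])
    r=minimize(c,p0,method="Nelder-Mead",options=dict(initial_simplex=sx,xatol=.02,fatol=.2,maxiter=300))
    return r.x,r.fun/mask.sum()
def rect(L,W,z):
    def f(x,y,yaw):
        c,s=np.cos(yaw),np.sin(yaw)
        return np.array([[x+c*a*L-s*b*W,y+s*a*L+c*b*W,z] for a,b in((-.5,-.5),(.5,-.5),(.5,.5),(-.5,.5))])
    return f
def tin(cam,p0):
    r=trace("tin",cam)
    if not r: return None
    return fit(r[0]["mask"],cam,cyl,p0,(10,10,.1)),r[0]["conf"]
E
python3 - <<'E'
from h import *
np.set_printoptions(precision=3,suppress=True)
for c in("scene","side"):
    im=save(c,c+"1");print(c,tin(c,(565,20,0)))
    hsv=cv2.cvtColor(im,cv2.COLOR_RGB2HSV)
    for t,lo,hi,p0 in(("yellow_line",20,35,(560,-145,0)),("blue_line",100,125,(582,160,0))):
        r=trace(t,c)
        reg=np.zeros((420,560),np.uint8);q=proj(c,[(p0[0],p0[1],3)])[0];cv2.circle(reg,tuple(int(v) for v in q),60,1,-1)
        m=(hsv[...,0]>lo)&(hsv[...,0]<hi)&(hsv[...,1]>120)&(hsv[...,2]>60)&(reg>0)
        n,l,s,_=cv2.connectedComponentsWithStats(m.astype(np.uint8));m=l==1+np.argmax(s[1:,4])
        print(t,m.sum(),"colour",fit(m,c,rect(164,20,3),p0,(8,8,.1)))
        for k in r[:1]: print("   net",k["conf"],k["mask"].sum(),fit(k["mask"],c,rect(164,20,3),p0,(8,8,.1)))
E
```

```text
scene ((array([564.876,  20.633,  -0.103]), np.float64(0.043344258524524185)), 0.96)
yellow_line 569 colour (array([ 553.075, -142.607,   -0.099]), np.float64(0.10406285537061927))
   net 0.9 511 (array([ 557.285, -143.959,   -0.091]), np.float64(0.2447642070526841))
blue_line 1003 colour (array([582.349, 158.445,  -0.096]), np.float64(0.0767227728578969))
   net 0.62 1016 (array([581.454, 157.907,  -0.096]), np.float64(0.08263470742627761))
side ((array([563.08 ,  22.039,  -0.038]), np.float64(0.07233213827291639)), 0.61)
yellow_line 293 colour (array([ 552.235, -145.249,   -0.136]), np.float64(0.27414843070333933))
   net 0.77 212 (array([ 556.809, -142.267,   -0.085]), np.float64(0.572992970773215))
blue_line 678 colour (array([581.937, 158.667,  -0.093]), np.float64(0.08947307536583954))
   net 0.94 517 (array([582.289, 158.912,  -0.113]), np.float64(0.22086699283194902))
```

```bash
python3 -m handwheel '{"xyz":[[0.012,-0.036,0.015],[0.024,-0.073,0.045],[0.036,-0.109,0.08],[0.036,-0.109,0.08],[0.036,-0.109,0.08]],"angular":[[0,0,0.04],[0,0,0.08],[0,0,0.1],[0,0,0.1],[0,0,0.1]],"claw":[0.65,0.65,0.65,0.65,0.65]}' 20
python3 - <<'E'
from h import *
s=sense();print(s["tool_pos"],s["ee_rot"],s["contact_force"],s["gripper_width"],s["time_s"])
save("wrist","w0")
print(tin("scene",(564,21,-.1)),tin("wrist",(564,21,-.1)))
E
```

```text
time_s: 1.82
tool_pos: [567.3, 36.0, 170.9]
ee_rot: [3.139, -0.0, 1.471]
contact_force: [-1.1, -0.8, 1.2]
gripper_width: 0.65
finger_force: 0.0
[567.30257883  35.95302538 170.86107522] [ 3.13919643e+00 -3.65288509e-04  1.47074309e+00] [-1.12210534 -0.75258121  1.24001982] 0.65011136647983 1.825
((array([ 5.64924991e+02,  1.96697051e+01, -7.39313962e-02]), np.float64(0.045373085695666344)), 0.96) ((array([ 5.63990497e+02,  1.82862027e+01, -1.16817376e-01]), np.float64(0.1067994222038795)), 0.93)
```

View pics/w0.png

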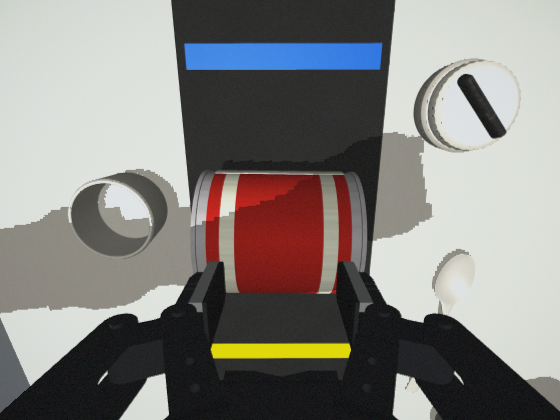

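```bash
python3 -m handwheel '{"xyz":[[0,0,0.025],[0,0,0.043],[0,0,0.047],[0,0,0.049],[0,0,0.05],[0,0,0.05]],"angular":[[0,0,0],[0,0,0],[0,0,0],[0,0,0],[0,0,0],[0,0,0]],"claw":[0.65,0.65,0.65,0.65,0.65,0.65]}'
```

```text
time_s: 2.72
tool_pos: [566.3, 36.1, 120.5]
ee_rot: [3.141, -0.0, 1.471]
contact_force: [0.1, -0.3, 0.3]
gripper_width: 0.643
finger_force: 0.0
```

```bash
python3 -m handwheel '{"xyz":[[0,0,0.001],[0,0,0.002],[0,0,0.003],[0,0,0.003]],"angular":[[0,0,0],[0,0,0],[0,0,0],[0,0,0]],"claw":[0.65,0.65,0.65,0.65]}'; python3 -m handwheel '{"xyz":[[0,0,0.001],[0,0,0.002],[0,0,0.002]],"angular":[[0,0,0],[0,0,0],[0,0,0]],"claw":[0.65,0.65,0.65]}'
```

```text
time_s: 3.22
tool_pos: [566.0, 36.0, 116.9]
ee_rot: [-3.141, -0.0, 1.471]
contact_force: [-0.2, -0.2, 0.6]
gripper_width: 0.652
finger_force: 0.0
time_s: 3.6
tool_pos: [566.2, 36.5, 115.8]
ee_rot: [3.141, -0.001, 1.471]
contact_force: [-1.5, 0.7, 6.1]
gripper_width: 0.652
finger_force: 2.6
```

```bash
python3 -m handwheel '{"xyz":[[-0.004,0,0.0003],[-0.012,0,0.0003],[-0.021,0,0.0003],[-0.030,0,0.0003],[-0.039,0,0.0003],[-0.047,0,0.0003],[-0.053,0,0.0003],[-0.055,0,0.0003],[-0.055,0,0.0003]],"angular":[[0,0,0],[0,0,0],[0,0,0],[0,0,0],[0,0,0],[0,0,0],[0,0,0],[0,0,0],[0,0,0]],"claw":[0.65,0.65,0.65,0.65,0.65,0.65,0.65,0.65,0.65]}'
python3 - <<'E'
from h import *
save("side","s2");save("wrist","w2")
for c in("scene","side","wrist"): print(tin(c,(562,-8,-.1)))
E
```

```text
time_s: 4.72
tool_pos: [560.1, -19.0, 116.1]
ee_rot: [-3.141, 0.0, 1.47]
contact_force: [-4.3, 0.3, 11.6]
gripper_width: 0.65
finger_force: 5.7
((array([ 5.65010878e+02,  1.96307458e+01, -7.49712800e-02]), np.float64(0.04535679374389051)), 0.96)
((array([ 5.60779949e+02, -4.27087792e+00, -1.03915770e-02]), np.float64(0.06967469683971342)), 0.72)
((array([ 5.60592982e+02, -9.47684442e+00, -1.16296252e-01]), np.float64(0.12479669951149683)), 0.61)
```

View pics/w2.png

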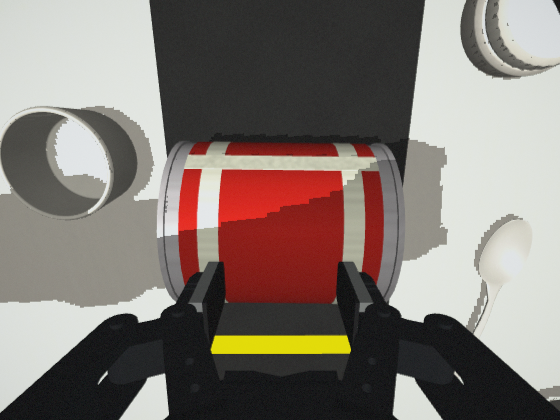

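```bash
python3 -m handwheel '{"xyz":[[0,0,-0.008],[0.012,0,-0.010],[0.028,0,-0.010],[0.028,0,-0.008],[0.028,0,-0.002],[0.028,0,-0.0003],[0.028,0,-0.0003]],"angular":[[0,0,0],[0,0,0],[0,0,0],[0,0,0],[0,0,0],[0,0,0],[0,0,0]],"claw":[0.65,0.65,0.65,0.65,0.65,0.65,0.65]}'
python3 -m handwheel '{"xyz":[[-0.004,0,0.0],[-0.012,0,0.0],[-0.021,0,0.0],[-0.030,0,0.0],[-0.039,0,0.0],[-0.048,0,0.0],[-0.054,0,0.0],[-0.057,0,0.0],[-0.057,0,0.0]],"angular":[[0,0,0],[0,0,0],[0,0,0],[0,0,0],[0,0,0],[0,0,0],[0,0,0],[0,0,0],[0,0,0]],"claw":[0.65,0.65,0.65,0.65,0.65,0.65,0.65,0.65,0.65]}'
python3 - <<'E'
from h import *
for c in("scene","side","wrist"): read_camera(c);print(tin(c,(559,-36,-.1)))
E
```

```text
time_s: 5.85
tool_pos: [563.4, 9.1, 115.6]
ee_rot: [-3.141, -0.0, 1.47]
contact_force: [-1.7, -0.1, 6.8]
gripper_width: 0.647
finger_force: 3.7
time_s: 6.98
tool_pos: [557.0, -48.9, 116.0]
ee_rot: [-3.14, 0.001, 1.469]
contact_force: [-4.9, 0.5, 12.2]
gripper_width: 0.65
finger_force: 5.9
((array([ 5.58703599e+02, -3.59354526e+01, -8.55024203e-02]), np.float64(0.055742597146039546)), 0.75)
((array([ 5.57114654e+02, -3.40909673e+01, -8.84452833e-03]), np.float64(0.08538069559194579)), 0.77)
((array([ 5.57691047e+02, -3.81982352e+01, -1.00070312e-01]), np.float64(0.11839742226004325)), 0.66)
```

```bash
for i in 1; do :; done
python3 -m handwheel '{"xyz":[[0,0,-0.008],[0.012,0,-0.010],[0.029,0,-0.010],[0.029,0,-0.008],[0.029,0,-0.002],[0.029,0,-0.0003],[0.029,0,-0.0003]],"angular":[[0,0,0],[0,0,0],[0,0,0],[0,0,0],[0,0,0],[0,0,0],[0,0,0]],"claw":[0.65,0.65,0.65,0.65,0.65,0.65,0.65]}'
python3 -m handwheel '{"xyz":[[-0.004,0,0.0],[-0.012,0,0.0],[-0.021,0,0.0],[-0.030,0,0.0],[-0.039,0,0.0],[-0.048,0,0.0],[-0.055,0,0.0],[-0.058,0,0.0],[-0.058,0,0.0]],"angular":[[0,0,0],[0,0,0],[0,0,0],[0,0,0],[0,0,0],[0,0,0],[0,0,0],[0,0,0],[0,0,0]],"claw":[0.65,0.65,0.65,0.65,0.65,0.65,0.65,0.65,0.65]}'
python3 -m handwheel '{"xyz":[[0,0,-0.008],[0.012,0,-0.010],[0.029,0,-0.010],[0.029,0,-0.008],[0.029,0,-0.002],[0.029,0,-0.0003],[0.029,0,-0.0003]],"angular":[[0,0,0],[0,0,0],[0,0,0],[0,0,0],[0,0,0],[0,0,0],[0,0,0]],"claw":[0.65,0.65,0.65,0.65,0.65,0.65,0.65]}'
python3 -m handwheel '{"xyz":[[-0.004,0,0.0],[-0.012,0,0.0],[-0.021,0,0.0],[-0.030,0,0.0],[-0.039,0,0.0],[-0.048,0,0.0],[-0.055,0,0.0],[-0.058,0,0.0],[-0.058,0,0.0]],"angular":[[0,0,0],[0,0,0],[0,0,0],[0,0,0],[0,0,0],[0,0,0],[0,0,0],[0,0,0],[0,0,0]],"claw":[0.65,0.65,0.65,0.65,0.65,0.65,0.65,0.65,0.65]}'
python3 - <<'E'
from h import *
save("wrist","w4")
for c in("scene","side","wrist"): read_camera(c);print(tin(c,(555,-95,-.1)))
E
```

```text
time_s: 8.15
tool_pos: [560.4, -18.9, 115.5]
ee_rot: [-3.141, -0.0, 1.47]
contact_force: [-0.5, 0.4, 4.8]
gripper_width: 0.651
finger_force: 2.2
time_s: 9.28
tool_pos: [553.9, -77.8, 116.1]
ee_rot: [-3.14, 0.001, 1.469]
contact_force: [-4.1, -0.0, 10.9]
gripper_width: 0.65
finger_force: 5.2
time_s: 10.15
tool_pos: [557.3, -47.9, 115.5]
ee_rot: [-3.141, 0.0, 1.47]
contact_force: [-0.6, 0.3, 2.7]
gripper_width: 0.648
finger_force: 1.0
time_s: 11.28
tool_pos: [550.8, -106.8, 116.3]
ee_rot: [-3.14, 0.001, 1.469]
contact_force: [-4.8, -0.2, 8.5]
gripper_width: 0.653
finger_force: 4.3
((array([ 5.50618401e+02, -9.38401817e+01, -5.20155164e-02]), np.float64(0.07620053318561092)), 0.88)
((array([ 5.50510801e+02, -9.11673455e+01, -2.35030979e-02]), np.float64(0.0613120135542966)), 0.8)
((array([ 5.50589172e+02, -9.76750023e+01, -1.20017708e-01]), np.float64(0.11728839709263592)), 0.87)
```

View pics/w4.png

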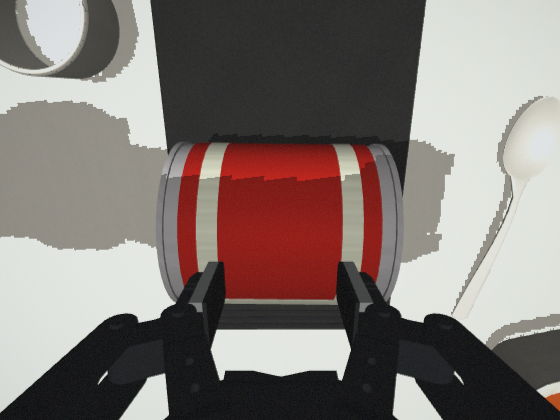

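```bash
python3 -m handwheel '{"xyz":[[0,0,-0.008],[0.012,0,-0.010],[0.029,0,-0.010],[0.029,0,-0.008],[0.029,0,-0.002],[0.029,0,0.0002],[0.029,0,0.0002]],"angular":[[0,0,0],[0,0,0],[0,0,0],[0,0,0],[0,0,0],[0,0,0],[0,0,0]],"claw":[0.65,0.65,0.65,0.65,0.65,0.65,0.65]}'
python3 -m handwheel '{"xyz":[[-0.004,0,0.0],[-0.012,0,0.0],[-0.021,0,0.0],[-0.030,0,0.0],[-0.039,0,0.0],[-0.048,0,0.0],[-0.055,0,0.0],[-0.058,0,0.0],[-0.058,0,0.0]],"angular":[[0,0,0],[0,0,0],[0,0,0],[0,0,0],[0,0,0],[0,0,0],[0,0,0],[0,0,0],[0,0,0]],"claw":[0.65,0.65,0.65,0.65,0.65,0.65,0.65,0.65,0.65]}'
python3 -m handwheel '{"xyz":[[0,0,-0.015],[0,0,-0.06],[0.03,0,-0.12],[0.09,0,-0.15],[0.09,0,-0.15],[0.09,0,-0.15]],"angular":[[0,0,0],[0,0,0],[0,0,0],[0,0,0],[0,0,0],[0,0,0]],"claw":[0.65,0.65,0.65,0.65,0.65,0.65]}'
python3 - <<'E'
from h import *
save("wrist","w5");save("scene","sc5")
for c in("scene","side","wrist"): read_camera(c);print(tin(c,(550,-123,-.1)))
E
```

```text
time_s: 12.5
tool_pos: [554.3, -76.7, 115.3]
ee_rot: [-3.14, 0.0, 1.47]
contact_force: [-0.2, 0.1, 1.7]
gripper_width: 0.647
finger_force: 1.3
time_s: 13.62
tool_pos: [547.8, -135.7, 116.3]
ee_rot: [-3.14, 0.001, 1.469]
contact_force: [-5.1, -0.1, 10.4]
gripper_width: 0.654
finger_force: 5.2
time_s: 14.38
tool_pos: [558.1, -44.4, 265.8]
ee_rot: [3.14, 0.0, 1.472]
contact_force: [-0.5, -0.0, -0.6]
gripper_width: 0.648
finger_force: 0.0
((array([ 5.47667641e+02, -1.24440664e+02, -3.27473075e-02]), np.float64(0.0525164958584866)), 0.77)
((array([ 5.47636988e+02, -1.22939031e+02, -1.87863085e-02]), np.float64(0.06017784722997359)), 0.94)
((array([ 5.47948519e+02, -1.26413115e+02, -1.08332909e-01]), np.float64(0.04441273619274299)), 0.93)
```

View pics/w5.png

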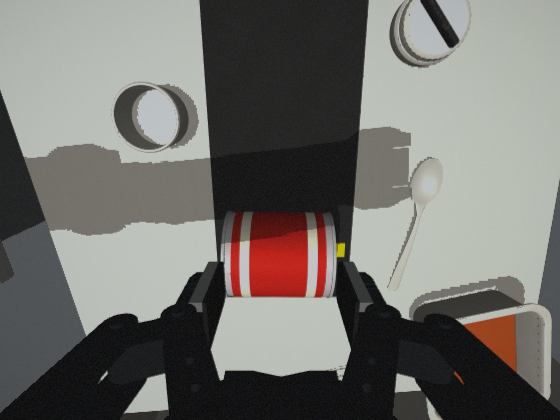

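View pics/sc5.png

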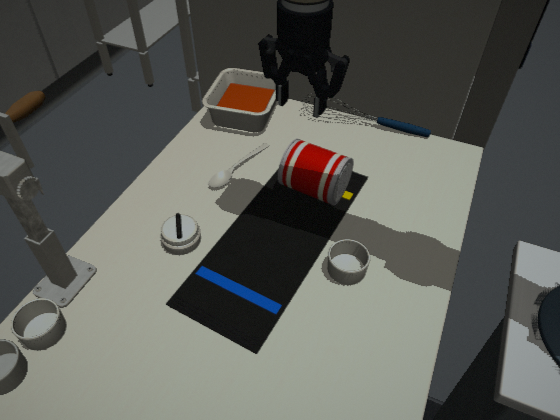

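```bash
python3 - <<'E'
from h import *
for c,n in(("wrist","w5"),("scene","sc5")):
    im=cv2.imread(f"pics/{n}.png");hsv=cv2.cvtColor(im,cv2.COLOR_BGR2HSV)
    m=(hsv[...,0]>20)&(hsv[...,0]<35)&(hsv[...,1]>130)&(hsv[...,2]>60)
    n_,l,s,ce=cv2.connectedComponentsWithStats(m.astype(np.uint8))
    k=1+np.argmax(s[1:,4]);print(c,s[k],ce[k])
    P=np.array([ray(c,p[::-1],3) for p in np.argwhere(l==k)])
    u=np.array([.0978,.9952]);v=np.array([.9952,-.0978])
    a=P[:,:2]@u;b=P[:,:2]@v
    print("along",a.min(),a.max(),a.mean(),"lat",b.min(),b.max())
    for t in((548,-126.4),(547.7,-124.4)): print(np.array(t)@u,np.array(t)@v)
print(np.array([553.1,-142.6])@u,np.array([553.1,-142.6])@v)
E
```

```text
wrist [336 243   9  14 114] [340.42105263 249.39473684]
along -100.24737160432058 -81.23670728358232 -90.54967107585082 lat 632.3298378489277 644.0738082577946
-72.19888 557.73152
-70.23782 557.2373600000001
scene [342 191  11   9  67] [347.17910448 194.89552239]
along -98.0393748222654 -77.1341769504723 -87.49852230011066 lat 480.6947593319944 498.98055240610034
-72.19888 557.73152
-70.23782 557.2373600000001
-87.82233999999998 564.3914
```

```bash
python3 -m handwheel '{"xyz":[[-0.04,-0.003,0.04],[-0.072,-0.003,0.09],[-0.072,-0.003,0.135],[-0.072,-0.003,0.145],[-0.072,-0.003,0.148],[-0.072,-0.003,0.1495],[-0.072,-0.003,0.15],[-0.072,-0.003,0.15]],"angular":[[0,0,0],[0,0,0],[0,0,0],[0,0,0],[0,0,0],[0,0,0],[0,0,0],[0,0,0]],"claw":[0.65,0.65,0.65,0.65,0.65,0.65,0.65,0.65]}'
python3 -m handwheel '{"xyz":[[-0.003,0,0.0],[-0.008,0,0.0],[-0.015,0,0.0],[-0.022,0,0.0],[-0.028,0,0.0],[-0.033,0,0.0],[-0.036,0,0.0],[-0.036,0,0.0],[-0.036,0,0.0]],"angular":[[0,0,0],[0,0,0],[0,0,0],[0,0,0],[0,0,0],[0,0,0],[0,0,0],[0,0,0],[0,0,0]],"claw":[0.65,0.65,0.65,0.65,0.65,0.65,0.65,0.65,0.65]}'
python3 -m handwheel '{"xyz":[[0,0,-0.005],[0,0,-0.03],[0,0,-0.07],[0.03,0,-0.12],[0.07,0,-0.15],[0.07,0,-0.15],[0.07,0,-0.15]],"angular":[[0,0,0],[0,0,0],[0,0,0],[0,0,0],[0,0,0],[0,0,0],[0,0,0]],"claw":[0.65,0.65,0.65,0.65,0.65,0.65,0.65]}'
cat > chk.py <<'E'
from h import *
import sys
u=np.array([.0978,.9952]);v=np.array([.9952,-.0978])
for c in("wrist","scene","side"):
    im=save(c,c+sys.argv[1]);r,_=tin(c,(546,-143,-.1));t=r[0];print(c,"tin",t,r[1],t[:2]@u,t[:2]@v)
    hsv=cv2.cvtColor(im,cv2.COLOR_RGB2HSV);m=(hsv[...,0]>20)&(hsv[...,0]<35)&(hsv[...,1]>130)&(hsv[...,2]>60)
    n,l,s,ce=cv2.connectedComponentsWithStats(m.astype(np.uint8))
    for k in range(1,n):
        if s[k,4]<20: continue
        P=np.array([ray(c,p[::-1],3)[:2] for p in np.argwhere(l==k)]);a=P@u;b=P@v
        if abs(a.mean()+88)<40 and abs(b.mean()-562)<100: print("  line",s[k],a.min(),a.max(),a.mean(),b.min(),b.max())
E
python3 chk.py 6
```

```text
time_s: 15.78
tool_pos: [548.7, -115.8, 116.6]
ee_rot: [3.139, 0.0, 1.471]
contact_force: [0.7, -0.0, 2.9]
gripper_width: 0.652
finger_force: 1.2
time_s: 16.9
tool_pos: [544.6, -152.5, 116.5]
ee_rot: [3.14, 0.0, 1.47]
contact_force: [-1.1, -0.3, 5.9]
gripper_width: 0.647
finger_force: 3.1
time_s: 17.77
tool_pos: [550.4, -82.8, 264.8]
ee_rot: [-3.14, 0.001, 1.47]
contact_force: [-0.5, 0.0, -0.9]
gripper_width: 0.653
finger_force: 0.0
wrist tin [ 5.44972835e+02 -1.45976223e+02 -1.17372392e-01] 0.054256213634682006 -91.97719421447619 556.633439716965
  line [341 215  10  15 138] -100.04009381290415 -80.75694251261655 -89.86885951750025 632.2742414908014 644.7229657626573
scene tin [ 5.45954394e+02 -1.43199019e+02 -9.35236332e-02] 0.036031606672519756 -89.1173239396475 557.3386764664291
  line [342 191  11   9  67] -98.0393748222654 -76.53769203290894 -87.4174622470814 480.6947593319944 498.93842363177004
side tin [ 5.44735694e+02 -1.40653603e+02 -1.38415083e-02] 0.06828865662760454 -86.70331525297692 555.8768845847566
  line [339 199   9   6  42] -100.01296945411309 -72.89179229926438 -86.75604961630972 480.1360364600359 499.3135656360223
```

View pics/wrist6.png

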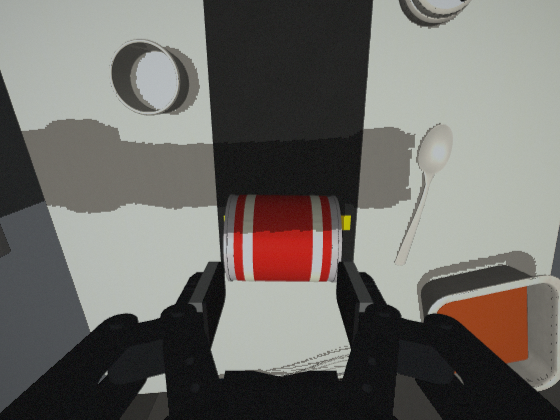

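View pics/scene6.png

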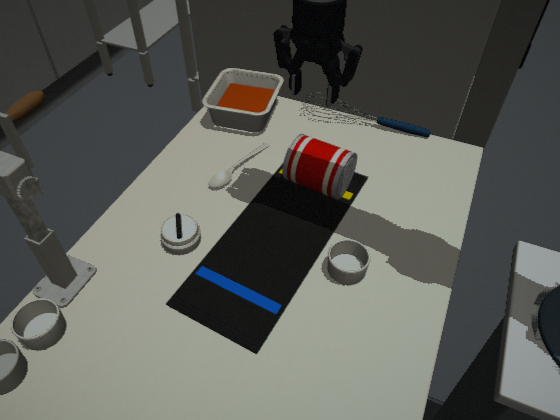

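The wrist view shows the tin at columns 225–342, with yellow stubs of the line visible at both ends (left about column 225, right about column 346, row 222). It lies along the line and is centred to within about 2 mm. The scene view agrees, and the ramekin, timer and spoon have not moved.

```bash
python3 -c "
from bench import *
print(hand_in())"
```

```text
the job is handed in; nothing more can be done
None
```

I rolled the tin from its top onto the yellow line, where it stopped about 2 mm or less off centre and along the line to within about 1°, roughly 5 mm off the line's midpoint lengthwise. The hand then moved clear, and I handed the job in at about 18 s.

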